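# Hold a coating gauge square on the ringed spot

### The arm

A 6-joint arm with a two-finger parallel gripper is mounted at the origin on a cart in front of the work surface, level with it; the furniture and walls round the work are solid. World frame = base frame: x ahead of the robot, y to its left, z up, the work surface at z = 0. Lengths are in m, angles in degrees, forces in N, time in s.
With the tool pointing down it reaches from about 0.425 to 0.925 m from the base axis. Payload 12.5 kg.
Tool frame: the origin (TCP) lies at the very end of the fingers, on their centre line; the grasp point (between the pads) lies 19 mm behind it; z points along the fingers, y is the line along which they close (so a half turn about z gives the same grasp; the last joint's range is limited). The gripper opens to 85 mm and grips with 20 to 120 N. Pads are 22 mm wide; open, the fingers measure 114 mm over their backs; the gripper's body (76 mm by 85 mm) begins 54 mm behind the grasp point. The pads swing forward as they close: fully open they stand 13 mm farther back than shut.
Start: joints at [63.736, 28.126, 89.318, -0, 62.55, -6.05], TCP at [0.216, 0.587, 0.231] pointing down, gripper open.
Joint ranges: [-177.58, 177.58], [-47.91, 125.51], [2.72, 160], [-65.01, 245.01], [3.68, 167.84], [-153.87, 153.87]. Speed limits (degrees/s): [127.2, 127.2, 159.86, 180, 180, 180].

### API

Orientations are given as [roll, pitch, yaw] about the fixed x, y, z axes, in that order (R = Rz(yaw) Ry(pitch) Rx(roll)).
In Python, from bench import ctrl gives the robot as it stands.
- The arm moves only by the tool move_arm, never from a script. Its argument "motion" is a list of rows, each an object of numbers: "grip": the finger opening in m, from 0 to 0.0854; "tx", "ty", "tz": the shift along the tool's x, y, z in m; "rx", "ry", "rz": the turn, a rotation vector about the tool's x, y, z in rad. In form: [{"grip": .., "tx": .., "ty": .., "tz": .., "rx": .., "ry": .., "rz": ..}, ...]. A call has exactly 5 rows; each row is the pose to reach, as a shift and turn from the pose commanded when the call began, along the tool's axes at that moment; what a row does not reach only later rows make up. A row lasts 1/10 s, in which the tool goes at most 50 mm and 8.59 degrees, less where a joint would pass 70% of its speed; a pose out of reach is approached as far as the arm can. A call with a gripper value outside its range is refused whole. The fingers move at their own pace and stop on an object; "squeeze" is the grip in N (left out, the last holds). Time passes only in rows, so rows that repeat a pose let the fingers close, or fill a call up. It gives the time, the measured TCP pose, the force, the opening and the grip force at its end, in the units of the state.
- ctrl.get_obs(): the state, without advancing time (a new reading comes with each control period).
- ctrl.read_camera(name): name is "side" or "top" or "wrist"; returns a dict with "color" (384x512x3 uint8, red, green, blue), "z_map" (384x512 float32, m along the optical axis (not along the pixel's ray), 0 where there is no reading), "camera_matrix" (3x3 intrinsics, pixels), "R" (3x3) and "t" (3): a world point X has camera coordinates R X + t. Camera axes: x right, y down, z forward; pixel columns grow to the right and rows downward; lengths in m; the calibration is good to about 2 mm. The wrist camera is an equidistant fisheye: a pixel r from the principal point sees the ray r / f radians off the axis. A picture is of the moment at which its call begins.
- ctrl.job_done(): hands the job in; it is judged then, once.
Trained networks look in the newest picture that a camera, given by its name, has taken for a name from the list of things; names that differ only in an ending like _2 or _b are one class to them, and where a whole thing is asked for, a point or a joint stands for the part that bears it (a point fixed in the world has none). Each returns a list of dicts, best first, with "confidence" (0 to 1); they miss things now and then, are a little off and sometimes report something else, mostly with a low value. They report only what shows in the picture. A call takes as long as a camera call. They do not tell look-alikes from the thing itself.
- ctrl.regions_of(camera, query): "mask" (384x512 bool, what is visible of it) and "xy" ([column, row] in pixels, amid what is visible of it).
- ctrl.pinpoint(camera, query): "xy" ([column, row] in pixels: a listed point, or the origin of a listed thing).
The state is a dict: "t": time; "joints": joint angles; "qvel": joint speeds; "tau": joint torques, N m; "eef_pos": TCP position; "orientation": TCP orientation; "wrist_force": force on the tool from outside, world axes, zero at the start; "moment": the same for the moment, N m; "finger_gap": finger opening in m; "grip_force": force on a finger pad.
Only numpy, scipy, OpenCV 4.12 (cv2) and the standard library are available. Lean on these libraries where they do the work, as an engineer would, in place of code of your own. Each camera call takes 0.05 s, during which the arm holds its last target. There are 200 camera calls.

### The job

Draw the coating-thickness gauge forward out of its fork rack, then set its spring tip inside the round ring mark (not the square one) on the sloping test plate, with the gauge square to the plate, and press gently until the spring plunger is about half-way in. Finish while holding the gauge still there in the gripper, for the reading; do not drive the plunger to its stop, and leave the vial, the tape roll and the slide case where they are.

Things in the scene. Friction and masses are not known exactly. Their poses are not given: they have to be found in the camera images.
- gauge: Coating-thickness gauge, a 119 mm pen-like tool of about 130 g hanging upright in the rack. Origin on its long axis, at the underside of its shoulder disc; z from tip to handle. Along z in mm: black square handle 18 x 18, +4 to +62 (3 mm button above); disc 26 across, 0 to +4; neck 12 across, -14 to 0; collar 20 across, -18 to -14; nose 16 across, to -38; then a 6 mm spring plunger, tip at -54 when free.
- gauge_grip (a point): Point on the gauge's axis in the middle of its square handle, 33 mm above the gauge's origin; the handle's flats face the gauge's x and y. While the gauge hangs in the rack its x lies along the rack's x; pinch the flats that face y.
- gauge_tip (a point): The point of the plunger's round tip (a 6 mm ball), on the gauge's axis; it moves with the plunger.
- plunger (a joint): How far the gauge's spring plunger is pressed into its nose, in m: 0 free, 0.010 at its stop, 0.005 half-way. The spring gives 0.6 N at 0, 2.1 N half-way, 3.6 N at the stop.
- fork_rack: Fixed aluminium fork rack, 85 mm high, on a dark 90 x 70 mm foot. Origin on the work surface under the slot; z up; its front is its own -x. Level fork plate, 6 mm thick, top at z = 85 mm, 44 mm wide, from x = -36 to +41 mm; its 15 mm wide slot at y = 0 is open at the front and ends at x = +10 mm. A column carries the plate at x = +27 to +41 mm.
- slot_mouth (a point): Middle of the slot's open front end, on the fork plate's top (rack x = -36 mm). The gauge's disc rests on the plate, its neck in the slot, 24 to 36 mm behind this point. Its collar lets it be raised only 8 mm, so it must be slid level to the rack's -x until disc and collar are clear of the front: the axis at least 15 mm past this point.
- test_plate: Fixed sloping plate, 92 x 100 mm, on a stand with a 100 x 100 mm foot. Origin: centre of the round ring mark, on the face, 55 mm above the work surface. z: outward normal, 20 degrees off vertical; y level along the face; x up the slope. Ring 16 mm across inside, 20 outside. Face from x = -46 to +46, y = -72 to +28 mm. Rigid; the marks are flush.
- square_mark (a point): Centre of the square mark on the same plate, 17 mm wide, 44 mm from the ring towards the plate's -y. It is not the target.
- vial: Bystander: amber vial with a white cap, 27 mm across, 60 mm high, standing; origin at the centre of its underside.
- tape_roll: Bystander: roll of dark tape lying flat, 55 mm across, 19 mm high; origin at the centre of its underside.
- slide_case: Bystander: small green slide box, 39 x 86 x 30 mm, long along its y; origin at the centre of its underside.
Things that resemble listed ones, but are neither listed nor needed, are in the scene too. What is shaped like the gauge but purple is not meant.

How it is judged:
By the outcome, as a careful person would: the job done as asked, in the order asked, and still so for the second after the job is handed in, while the arm keeps its last pose, push and grip.
It also fails if it takes over 42 s, if anything falls off the work surface, if the arm or the gripper's body presses on something with over 40 N, if the wrist force passes 120 N, or if a joint passes its speed limit or range.

## Working session

There is one attempt and no reset: what is moved stays moved. The work goes in short steps, Python scripts to look and compute and a tool call to move; the robot and the scene stay as the last step left them, time stands still between calls to the robot, and variables do not carry over. Pictures are saved under pics/ and viewed, at most 10 in all, crops included, and the job is handed in when it is done.

Besides the shell and the picture viewer there is one more tool, called by a JSON object that holds its "op" and its "data". move_arm: Moves the arm, as the interface text tells. Its arguments: {"type":"object","properties":{"motion":{"type":"array","items":{"type":"object","properties":{"grip":{"type":"number"},"tx":{"type":"number"},"ty":{"type":"number"},"tz":{"type":"number"},"rx":{"type":"number"},"ry":{"type":"number"},"rz":{"type":"number"}}}},"squeeze":{"type":"number"}},"required":["motion"]}

```bash
mkdir -p pics; ls; cat > h.py <<'E'
import numpy as np,cv2
from bench import ctrl
from scipy.spatial.transform import Rotation as Ro
def shot(n):
    return ctrl.read_camera(n)
def px2w(c,u,v,d=None):
    K=c["camera_matrix"]
    if d is None: d=c["z_map"][int(round(v)),int(round(u))]
    p=np.array([(u-K[0,2])/K[0,0]*d,(v-K[1,2])/K[1,1]*d,d])
    return c["R"].T@(p-c["t"])
def w2px(c,X):
    K=c["camera_matrix"];p=c["R"]@np.asarray(X)+c["t"]
    return K[0,0]*p[0]/p[2]+K[0,2],K[1,1]*p[1]/p[2]+K[1,2]
def save(f,im): cv2.imwrite("pics/"+f,cv2.cvtColor(im,cv2.COLOR_RGB2BGR))
def cloud(c):
    K=c["camera_matrix"];d=c["z_map"];v,u=np.mgrid[:384,:512]
    p=np.stack([(u-K[0,2])/K[0,0]*d,(v-K[1,2])/K[1,1]*d,d],-1)
    w=(p-c["t"])@c["R"];w[d<=0]=np.nan
    return w
E
python3 - <<'E'
from h import *
np.set_printoptions(precision=3,suppress=True)
o=ctrl.get_obs();print({k:np.round(v,3) for k,v in o.items()})
ims=[]
for n in ("top","side"):
    c=shot(n);ims.append(c["color"]);W=cloud(c)
    print(n,"campos",-c["R"].T@c["t"],c["camera_matrix"][0,0])
    for q in ("gauge","gauge_grip","gauge_tip","fork_rack","slot_mouth","test_plate","square_mark","vial","tape_roll","slide_case"):
        for r in ctrl.pinpoint(n,q)[:3]:
            u,v=r["xy"];
            w=W[int(np.clip(v,0,383)),int(np.clip(u,0,511))]
            print(n,q,np.round(r["xy"],1),round(r["confidence"],2),w)
save("a.png",cv2.resize(np.vstack(ims),(800*512//1024*1,600)) if 0 else np.hstack([cv2.resize(i,(400,300)) for i in ims]))
save("top0.png",cv2.resize(ims[0],(800,600)));save("side0.png",cv2.resize(ims[1],(800,600)))
E
```

```text
pics
{'t': np.float64(0.0), 'joints': array([63.738, 28.163, 89.351, -0.001, 62.55 , -6.052]), 'qvel': array([-0.107, -0.043, -0.119, -0.038, -0.017, -0.051]), 'tau': array([  0.   , -61.845, -26.16 ,  -0.   ,   0.004,   0.   ]), 'eef_pos': array([0.216, 0.586, 0.231]), 'orientation': array([-179.936,   -0.006,  159.789]), 'wrist_force': array([-0.738, -0.156,  0.327]), 'moment': array([ 0.037, -0.   ,  0.019]), 'grip_force': np.float64(0.0), 'finger_gap': np.float64(0.085)}
top campos [ 0.459 -0.034  0.936] 367.78707479046784
top gauge [165.7 261.8] 0.65 [0.459 0.154 0.117]
top gauge [182.7 204. ] 0.54 [0.583 0.119 0.13 ]
top gauge [200.2 253.8] 0.46 [0.476 0.079 0.114]
top gauge_grip [161.3 259. ] 0.73 [0.463 0.162 0.12 ]
top gauge_grip [179.4 199.4] 0.67 [0.591 0.123 0.146]
top gauge_grip [196.7 258. ] 0.66 [0.465 0.087 0.115]
top fork_rack [187.8 211.5] 0.6 [0.573 0.116 0.083]
top slot_mouth [181.1 218.9] 0.95 [0.565 0.144 0.009]
top test_plate [288.8 190.3] 0.68 [ 0.629 -0.123  0.054]
top square_mark [302.5 191.1] 0.58 [ 0.627 -0.157  0.055]
top vial [244.9 153.2] 0.46 [ 0.738 -
[... 292 characters left out ...]
auge [219.6 161.8] 0.53 [0.592 0.125 0.091]
side gauge [170.  172.8] 0.51 [0.464 0.153 0.065]
side gauge_grip [170.7 161.3] 0.8 [0.466 0.151 0.097]
side gauge_grip [182.8 172.7] 0.63 [0.481 0.074 0.097]
side gauge_grip [218.2 149.6] 0.53 [0.589 0.121 0.127]
side fork_rack [222.3 191.9] 0.68 [0.593 0.104 0.01 ]
side slot_mouth [208.6 164.1] 0.8 [0.564 0.134 0.082]
side test_plate [266.  211.8] 0.73 [ 0.633 -0.111  0.056]
side square_mark [272.  224.3] 0.66 [ 0.624 -0.167  0.057]
side vial [294.6 206.3] 0.54 [ 0.744 -0.036  0.009]
side tape_roll [320.2 236.1] 0.9 [ 0.734 -0.189  0.015]
side slide_case [275.6 181.4] 0.84 [0.746 0.094 0.021]
side slide_case [217.  148.7] 0.53 [0.587 0.121 0.13 ]
```

View pics/top0.png

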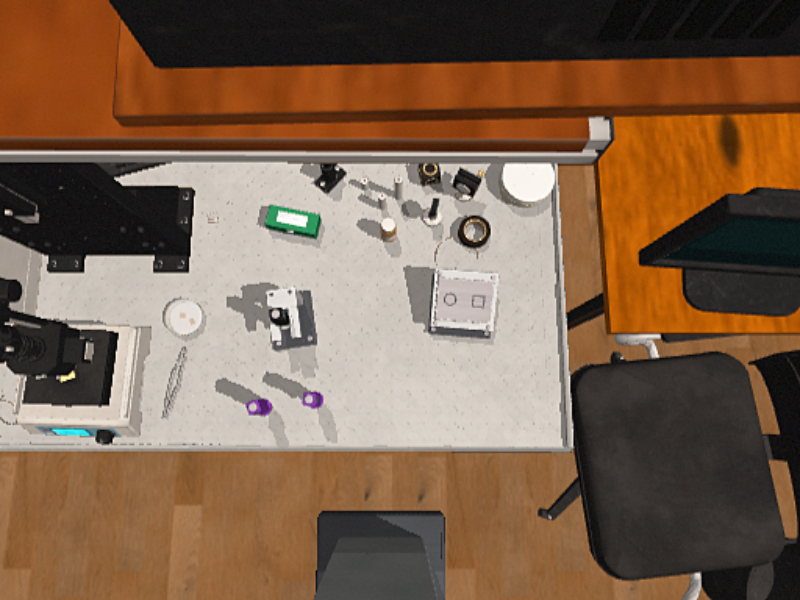

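View pics/side0.png

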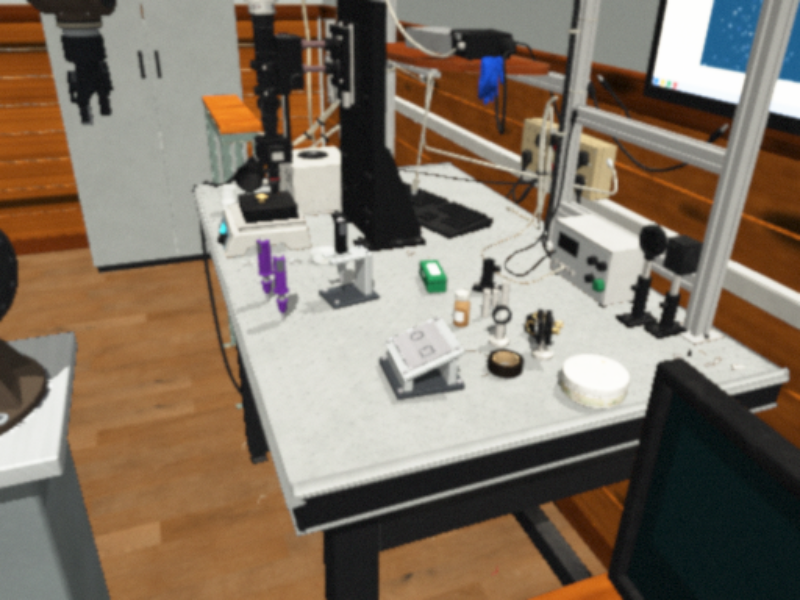

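Gauge-like things in the top view (800×600): purple at (258,407), purple at (313,399), and the black-handled one at (279,316) in the fork rack. The black one is the gauge: it is not purple and hangs in the rack. The ring is at (450,299) and the square at (478,301).

```bash
python3 - <<'E'
from h import *
np.set_printoptions(precision=4,suppress=True)
for n in ("top","side"):
    c=shot(n);W=cloud(c);im=c["color"]
    X,Y,Z=W[...,0],W[...,1],W[...,2]
    # fork plate top
    m=(np.abs(Z-.085)<.006)&(abs(X-.59)<.09)&(abs(Y-.12)<.07)&(im.max(2)>110)
    P=W[m];r=cv2.minAreaRect((P[:,:2]*1000).astype(np.float32));print(n,"fork",m.sum(),P[:,2].mean(),r)
    m=(np.abs(Z-.010)<.007)&(abs(X-.59)<.09)&(abs(Y-.12)<.07)&(im.max(2)<120)
    P=W[m];
    if len(P)>10:print("foot",m.sum(),np.median(P[:,2]),cv2.minAreaRect((P[:,:2]*1000).astype(np.float32)))
    m=(Z>.1)&(Z<.16)&(abs(X-.59)<.05)&(abs(Y-.12)<.05)
    P=W[m];print("gauge",m.sum(),P.mean(0),np.percentile(P,[2,98],0))
    T=P[P[:,2]>.14];print("gtop",len(T),T.mean(0) if len(T) else "")
    # test plate
    m=(Z>.03)&(Z<.09)&(abs(X-.63)<.06)&(abs(Y+.14)<.07)&(im.max(2)>90)
    P=W[m]
    for _ in range(4):
        q=P.mean(0);nn=np.linalg.svd(P-q)[2][2];nn*=np.sign(nn[2]);P=P[abs((P-q)@nn)<.004]
    print("plate",len(P),q,nn,"tilt",np.degrees(np.arccos(nn[2])),"az",np.degrees(np.arctan2(nn[1],nn[0])))
    e2=np.cross([0,0,1],-nn*[1,1,0]);e2/=np.linalg.norm(e2);e1=np.cross(e2,nn)
    ab=np.c_[(P-q)@e1,(P-q)@e2]*1000
    r=cv2.minAreaRect(ab.astype(np.float32));ce=np.array(r[0])/1000;print("rect",r,"centre",q+e1*ce[0]+e2*ce[1])
    print("ring@corner calc (+22 y):",q+e1*ce[0]+e2*(ce[1]+.022), "e1",e1,"e2",e2)
    for qn in("test_plate","square_mark"):
        u,v=ctrl.pinpoint(n,qn)[0]["xy"];print(qn,(u,v),W[int(round(v)),int(round(u))])
    if n=="top":
        A=cv2.resize(im[170:250,155:235],(400,400),interpolation=cv2.INTER_CUBIC);B=cv2.resize(im[160:230,260:330],(400,400),interpolation=cv2.INTER_CUBIC)
        save("crop1.png",np.hstack([A,B]))
E
```

```text
top fork 425 0.08490239403471746 ((597.9434814453125, 131.16026306152344), (77.42191314697266, 43.997066497802734), 9.051116943359375)
foot 427 0.00765896565804053 ((611.964599609375, 133.0355224609375), (114.09134674072266, 69.9405517578125), 9.724588394165039)
gauge 120 [0.5848 0.127  0.1373] [[0.5772 0.1193 0.1018]
 [0.5956 0.1385 0.151 ]]
gtop 77 [0.586  0.1285 0.1471]
plate 1403 [ 0.6261 -0.1453  0.0546] [-0.3343  0.0249  0.9422] tilt 19.583583700890014 az 175.7400585161582
rect ((-1.4456901550292969, 0.4474754333496094), (99.86271667480469, 92.2891616821289), 89.96395111083984) centre [ 0.6248 -0.1448  0.0541]
ring@corner calc (+22 y): [ 0.6264 -0.1228  0.0541] e1 [ 0.9396 -0.07    0.3352] e2 [ 0.0743  0.9972 -0.    ]
test_plate (288.8, 190.9) [ 0.6264 -0.1256  0.0563]
square_mark (303.1, 191.0) [ 0.6269 -0.16    0.0541]
side fork 207 0.08517417102484272 ((601.7283935546875, 128.52442932128906), (77.81299591064453, 49.87788391113281), 8.040424346923828)
foot 312 0.008441851168980614 ((599.8536987304688, 128.84527587890625), (86.08451843261719, 74.19456481933594), 11.056467056274414)
gauge 155 [0.5889 0.1227 0.1258] [[0.581  0.1167 0.1007]
 [0.6001 0.1333 0.1506]]
gtop 39 [0.5894 0.1237 0.1457]
plate 941 [ 0.627  -0.1509  0.054 ] [-0.3311 -0.0077  0.9435] tilt 19.34377149197305 az -178.66299223995625
rect ((1.0499153137207031, 3.487102508544922), (100.65579986572266, 91.63477325439453), 84.3035659790039) centre [ 0.6279 -0.1474  0.0544]
ring@corner calc (+22 y): [ 0.6274 -0.1254  0.0544] e1 [0.9433 0.022  0.3312] e2 [-0.0233  0.9997  0.    ]
test_plate (267.7, 213.3) [ 0.6336 -0.1216  0.057 ]
square_mark (275.2, 218.9) [ 0.6374 -0.1526  0.0581]
```

View pics/crop1.png

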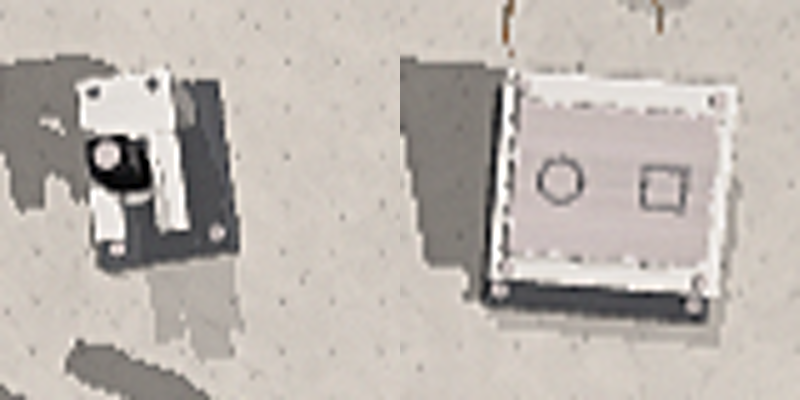

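The crop shows the black handle with its pale button at (105,155) in the rack, with the slot opening downward (robot side). In the right half the round ring is at (560,180) and the square at (663,188).

```bash
cat >> h.py <<'E'
def down(yaw,tilt=0,taz=0):
    "tool pointing down at yaw, then tilted"
    return Ro.from_euler("z",yaw,degrees=True)*Ro.from_euler("x",180,degrees=True)
def delta(pos,R):
    o=ctrl.get_obs();C=Ro.from_euler("xyz",o["orientation"],degrees=True)
    d=C.inv().apply(np.array(pos)-o["eef_pos"]);r=(C.inv()*R).as_rotvec()
    print("t",round(o["t"],2),"at",np.round(o["eef_pos"],4),np.round(o["orientation"],2),"q",np.round(o["joints"],1),"F",np.round(o["wrist_force"],2),"gap",round(o["finger_gap"],4),"gf",round(o["grip_force"],1))
    print("txyz",np.round(d,4),"rxyz",np.round(r,4));return d,r
E
python3 - <<'E'
from h import *
W=[cloud(shot(n)) for n in("top","side")]
for pts in W:
    P=pts.reshape(-1,3);P=P[~np.isnan(P[:,0])]
    for s in np.linspace(0,1,8):
        for name,wp in(("str",np.array([.216,.586])*(1-s)+np.array([.56,.125])*s),):
            m=(np.hypot(*(P[:,:2]-wp).T)<.1)&(P[:,2]<.5)
            print(name,np.round(wp,3),np.round(np.percentile(P[m,2],[50,99,100]),3) if m.any() else None,end=" | ")
    print()
delta([.56,.125,.231],down(189))
E
```

```text
str [0.216 0.586] [-0.88  -0.871 -0.866] | str [0.265 0.52 ] [-0.88  -0.87  -0.866] | str [0.314 0.454] [-0.879  0.003  0.006] | str [0.363 0.388] [0.001 0.065 0.092] | str [0.413 0.323] [0.001 0.09  0.094] | str [0.462 0.257] [-0.     0.114  0.122] | str [0.511 0.191] [0.    0.138 0.152] | str [0.56  0.125] [0.001 0.146 0.152] | 
str [0.216 0.586] [0.314 0.466 0.468] | str [0.265 0.52 ] [0.308 0.466 0.468] | str [0.314 0.454] [-0.878  0.466  0.468] | str [0.363 0.388] [-0.877  0.063  0.066] | str [0.413 0.323] [-0.873  0.085  0.094] | str [0.462 0.257] [-0.001  0.107  0.12 ] | str [0.511 0.191] [0.001 0.124 0.152] | str [0.56  0.125] [0.003 0.144 0.152] | 
t 1.5 at [0.2159 0.5865 0.2313] [180.     0.   159.79] q [63.7 28.1 89.3 -0.  62.6 -6.1] F [-0.31 -0.17 -0.25] gap 0.0855 gf 0.0
txyz [-4.823e-01 -3.142e-01  3.000e-04] rxyz [ 1.000e-04  0.000e+00 -5.098e-01]
```

{"op": "move_arm", "data": {"motion": [{"grip": 0.0854, "tx": -0.03, "ty": -0.02}, {"grip": 0.0854, "tx": -0.07, "ty": -0.0455}, {"grip": 0.0854, "tx": -0.11, "ty": -0.0717}, {"grip": 0.0854, "tx": -0.15, "ty": -0.0977}, {"grip": 0.0854, "tx": -0.19, "ty": -0.1238}]}}

```text
invalid input at $.motion[0]: expected keys grip, tx, ty, tz, rx, ry, rz
```

{"op": "move_arm", "data": {"motion": [{"grip": 0.0854, "tx": -0.04, "ty": -0.026}, {"grip": 0.0854, "tx": -0.08, "ty": -0.052}, {"grip": 0.0854, "tx": -0.12, "ty": -0.078}, {"grip": 0.0854, "tx": -0.16, "ty": -0.104}, {"grip": 0.0854, "tx": -0.19, "ty": -0.124}]}}

```text
invalid input at $.motion[0]: expected keys grip, tx, ty, tz, rx, ry, rz
```

```bash
python3 - <<'E'
from h import *
delta([.575,.1275,.231],down(189))
E
```

```text
t 1.5 at [0.2159 0.5865 0.2313] [180.     0.   159.79] q [63.7 28.1 89.3 -0.  62.6 -6.1] F [-0.31 -0.17 -0.25] gap 0.0855 gf 0.0
txyz [-4.955e-01 -3.067e-01  3.000e-04] rxyz [ 1.000e-04  0.000e+00 -5.098e-01]
```

{"op": "move_arm", "data": {"motion": [{"grip": 0.0854, "tx": -0.03, "ty": -0.019, "tz": 0, "rx": 0, "ry": 0, "rz": 0}, {"grip": 0.0854, "tx": -0.07, "ty": -0.043, "tz": 0, "rx": 0, "ry": 0, "rz": 0}, {"grip": 0.0854, "tx": -0.11, "ty": -0.068, "tz": 0, "rx": 0, "ry": 0, "rz": 0}, {"grip": 0.0854, "tx": -0.15, "ty": -0.093, "tz": 0, "rx": 0, "ry": 0, "rz": 0}, {"grip": 0.0854, "tx": -0.19, "ty": -0.118, "tz": 0, "rx": 0, "ry": 0, "rz": 0}]}}

```text
t: 2.0
eef_pos: [0.3543, 0.4086, 0.2315]
orientation: [180.0, 0.0, 159.8]
wrist_force: [1.1, 0.9, 0.1]
finger_gap: 0.086
grip_force: 0.0
```

{"op": "move_arm", "data": {"motion": [{"grip": 0.0854, "tx": -0.04, "ty": -0.025, "tz": 0, "rx": 0, "ry": 0, "rz": 0}, {"grip": 0.0854, "tx": -0.08, "ty": -0.05, "tz": 0, "rx": 0, "ry": 0, "rz": 0}, {"grip": 0.0854, "tx": -0.12, "ty": -0.074, "tz": 0, "rx": 0, "ry": 0, "rz": 0}, {"grip": 0.0854, "tx": -0.16, "ty": -0.099, "tz": 0, "rx": 0, "ry": 0, "rz": 0}, {"grip": 0.0854, "tx": -0.2, "ty": -0.124, "tz": 0, "rx": 0, "ry": 0, "rz": 0}]}}

```text
t: 2.5
eef_pos: [0.4993, 0.223, 0.2315]
orientation: [180.0, 0.0, 159.8]
wrist_force: [1.0, 0.5, 0.8]
finger_gap: 0.0854
grip_force: 0.0
```

```bash
python3 - <<'E'
from h import *
delta([.575,.1275,.231],down(189))
E
```

```text
t 2.5 at [0.4993 0.223  0.2315] [1.7998e+02 2.0000e-02 1.5979e+02] q [ 17.1  21.8 100.4   0.   57.9 -52.6] F [0.99 0.49 0.76] gap 0.0854 gf 0.0
txyz [-0.104  -0.0634  0.0005] rxyz [ 3.000e-04  4.000e-04 -5.099e-01]
```

{"op": "move_arm", "data": {"motion": [{"grip": 0.0854, "tx": -0.025, "ty": -0.015, "tz": 0, "rx": 0, "ry": 0, "rz": -0.11}, {"grip": 0.0854, "tx": -0.05, "ty": -0.03, "tz": 0, "rx": 0, "ry": 0, "rz": -0.22}, {"grip": 0.0854, "tx": -0.075, "ty": -0.045, "tz": 0, "rx": 0, "ry": 0, "rz": -0.34}, {"grip": 0.0854, "tx": -0.095, "ty": -0.057, "tz": 0, "rx": 0, "ry": 0, "rz": -0.44}, {"grip": 0.0854, "tx": -0.104, "ty": -0.063, "tz": 0, "rx": 0, "ry": 0, "rz": -0.51}]}}

```text
t: 3.0
eef_pos: [0.5753, 0.128, 0.2312]
orientation: [-180.0, 0.0, -170.9]
wrist_force: [0.3, -0.2, 0.7]
finger_gap: 0.0853
grip_force: 0.0
```

```bash
python3 - <<'E'
from h import *
np.set_printoptions(precision=4,suppress=True)
delta([.588,.1295,.099],down(189))
c=shot("wrist");W=None
o=ctrl.get_obs()
K=c["camera_matrix"];print(K[0],"cam",-c["R"].T@c["t"],"axis",c["R"][2])
def ray(u,v):
    x=(u-K[0,2])/K[0,0];y=(v-K[1,2])/K[1,1];t=np.hypot(x,y);s=np.sinc(t/np.pi)
    return np.array([x*s,y*s,np.cos(t)])
for q in("gauge","gauge_grip","slot_mouth","fork_rack"):
    for r in ctrl.pinpoint("wrist",q)[:3]:
        u,v=r["xy"];d=c["z_map"][int(v),int(u)];y=ray(u,v)
        cp=-c["R"].T@c["t"];w=c["R"].T@y
        zz={"gauge":.085,"gauge_grip":.118,"slot_mouth":.085,"fork_rack":0}[q]
        print(q,np.round((u,v)),round(r["confidence"],2),"depth pt",cp+w/y[2]*d,"at z",cp+w*((zz-cp[2])/w[2]))
save("w1.png",cv2.resize(c["color"],(800,600)))
E
```

```text
t 3.0 at [0.5753 0.128  0.2312] [-179.99    0.02 -170.85] q [  6.1  25.2  94.5  -0.   60.3 -93. ] F [ 0.27 -0.16  0.66] gap 0.0853 gf 0.0
txyz [-0.0128 -0.0005  0.1322] rxyz [-0.0001  0.0003  0.0026]
[297.3186   0.     260.6293] cam [0.5106 0.1176 0.3735] axis [ 0.2595  0.041  -0.9649]
gauge [237.  72.] 0.94 depth pt [0.4803 0.0919 0.1149] at z [0.4768 0.0889 0.085 ]
gauge [258. 189.] 0.82 depth pt [0.581  0.1268 0.1096] at z [0.5876 0.1276 0.085 ]
gauge [310.  72.] 0.74 depth pt [0.4682 0.1543 0.1085] at z [0.4644 0.1576 0.085 ]
gauge_grip [261. 200.] 0.8 depth pt [0.5803 0.1293 0.1442] at z [0.5883 0.1306 0.118 ]
gauge_grip [233.  66.] 0.56 depth pt [0.4762 0.0885 0.1188] at z [0.4761 0.0884 0.118 ]
slot_mouth [259. 164.] 0.62 depth pt [0.5767 0.1264 0.0079] at z [0.5628 0.1246 0.085 ]
fork_rack [263. 179.] 0.73 depth pt [0.5803 0.1311 0.0684] at z [0.5959 0.1342 0.    ]
```

View pics/w1.png

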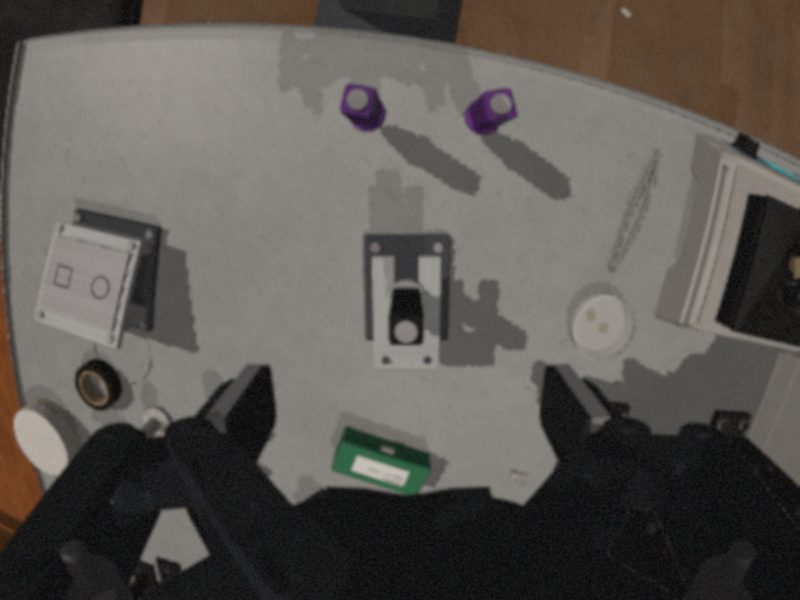

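The view is lined up: rack centred at (405,300), handle at (405,310), slot facing the top of the image (robot side). The purple copies are well clear at (362,107) and (490,110). Descending now.

{"op": "move_arm", "data": {"motion": [{"grip": 0.0854, "tx": -0.0128, "ty": 0, "tz": 0.02, "rx": 0, "ry": 0, "rz": 0}, {"grip": 0.0854, "tx": -0.0128, "ty": -0.0005, "tz": 0.05, "rx": 0, "ry": 0, "rz": 0}, {"grip": 0.0854, "tx": -0.0128, "ty": -0.0005, "tz": 0.08, "rx": 0, "ry": 0, "rz": 0}, {"grip": 0.0854, "tx": -0.0128, "ty": -0.0005, "tz": 0.11, "rx": 0, "ry": 0, "rz": 0}, {"grip": 0.0854, "tx": -0.0128, "ty": -0.0005, "tz": 0.131, "rx": 0, "ry": 0, "rz": 0}]}}

```text
t: 3.75
eef_pos: [0.5858, 0.132, 0.0986]
orientation: [180.0, -0.1, -171.0]
wrist_force: [0.2, 0.6, 0.4]
finger_gap: 0.0856
grip_force: 0.0
```

{"op": "move_arm", "data": {"motion": [{"grip": 0.03, "tx": 0, "ty": 0, "tz": 0, "rx": 0, "ry": 0, "rz": 0}, {"grip": 0.03, "tx": 0, "ty": 0, "tz": 0, "rx": 0, "ry": 0, "rz": 0}, {"grip": 0.02, "tx": 0, "ty": 0, "tz": 0, "rx": 0, "ry": 0, "rz": 0}, {"grip": 0.01, "tx": 0, "ty": 0, "tz": 0, "rx": 0, "ry": 0, "rz": 0}, {"grip": 0.005, "tx": 0, "ty": 0, "tz": 0, "rx": 0, "ry": 0, "rz": 0}], "squeeze": 40}}

```text
t: 4.25
eef_pos: [0.5873, 0.131, 0.1015]
orientation: [-180.0, 0.1, -171.0]
wrist_force: [-1.8, -0.4, 5.1]
finger_gap: 0.0176
grip_force: 40.3
```

{"op": "move_arm", "data": {"motion": [{"grip": 0.005, "tx": 0, "ty": 0, "tz": 0, "rx": 0, "ry": 0, "rz": 0}, {"grip": 0.005, "tx": 0, "ty": 0, "tz": 0, "rx": 0, "ry": 0, "rz": 0}, {"grip": 0.005, "tx": 0, "ty": 0, "tz": 0, "rx": 0, "ry": 0, "rz": 0}, {"grip": 0.005, "tx": 0, "ty": 0, "tz": 0, "rx": 0, "ry": 0, "rz": 0}, {"grip": 0.005, "tx": 0, "ty": 0, "tz": 0, "rx": 0, "ry": 0, "rz": 0}], "squeeze": 40}}

```text
t: 4.75
eef_pos: [0.5873, 0.131, 0.1014]
orientation: [-180.0, 0.1, -171.0]
wrist_force: [-0.9, -1.5, 7.5]
finger_gap: 0.0173
grip_force: 40.5
```

{"op": "move_arm", "data": {"motion": [{"grip": 0.005, "tx": 0, "ty": 0, "tz": -0.001, "rx": 0, "ry": 0, "rz": 0}, {"grip": 0.005, "tx": 0, "ty": 0, "tz": -0.002, "rx": 0, "ry": 0, "rz": 0}, {"grip": 0.005, "tx": 0, "ty": 0, "tz": -0.004, "rx": 0, "ry": 0, "rz": 0}, {"grip": 0.005, "tx": 0, "ty": 0, "tz": -0.004, "rx": 0, "ry": 0, "rz": 0}, {"grip": 0.005, "tx": 0, "ty": 0, "tz": -0.004, "rx": 0, "ry": 0, "rz": 0}]}}

```text
t: 5.25
eef_pos: [0.5868, 0.131, 0.1044]
orientation: [-180.0, -0.0, -171.0]
wrist_force: [-1.3, -4.6, 0.3]
finger_gap: 0.0178
grip_force: 39.8
```

```bash
python3 - <<'E'
from h import *
np.set_printoptions(precision=4,suppress=True)
delta([.588,.1295,.104],down(189))
print(ctrl.get_obs()["moment"])
c=shot("side");W=cloud(c)
P=W.reshape(-1,3);m=(abs(P[:,0]-.588)<.03)&(abs(P[:,1]-.13)<.03)&(P[:,2]>.02)&(P[:,2]<.1)
Q=c["color"].reshape(-1,3)[m];P=P[m]
d=P[Q.max(1)<90];print(len(d),np.percentile(d,[5,50,95],0) if len(d) else"")
save("s2.png",cv2.resize(c["color"][120:216,160:288],(800,600),interpolation=cv2.INTER_CUBIC))
E
```

```text
t 5.25 at [0.5868 0.131  0.1044] [-179.99   -0.01 -170.99] q [  6.3  34.8  99.7  -0.   45.5 -92.7] F [-1.34 -4.61  0.3 ] gap 0.0178 gf 39.8
txyz [-0.001  -0.0017  0.0004] rxyz [-0.0001 -0.0002  0.0002]
[-0.8383  0.0972  0.0479]
14 [[0.5801 0.1197 0.0961]
 [0.5872 0.1231 0.0977]
 [0.5978 0.1286 0.0996]]
```

View pics/s2.png

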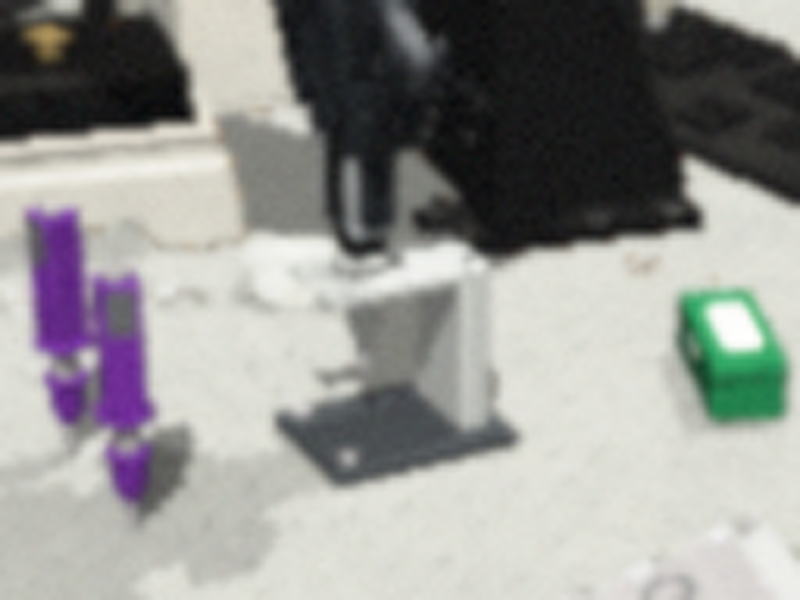

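The gauge hangs in the grip with its disc at (360,260), just above the fork plate. The side force says the neck touches the slot's +y side, so I'll ease 1.5 mm to -y and slide out.

{"op": "move_arm", "data": {"motion": [{"grip": 0.005, "tx": 0, "ty": -0.0015, "tz": 0, "rx": 0, "ry": 0, "rz": 0}, {"grip": 0.005, "tx": 0.004, "ty": -0.0015, "tz": 0, "rx": 0, "ry": 0, "rz": 0}, {"grip": 0.005, "tx": 0.01, "ty": -0.0015, "tz": 0, "rx": 0, "ry": 0, "rz": 0}, {"grip": 0.005, "tx": 0.016, "ty": -0.0015, "tz": 0, "rx": 0, "ry": 0, "rz": 0}, {"grip": 0.005, "tx": 0.02, "ty": -0.0015, "tz": 0, "rx": 0, "ry": 0, "rz": 0}]}}

```text
t: 5.8
eef_pos: [0.5665, 0.1265, 0.1043]
orientation: [180.0, -0.0, -171.0]
wrist_force: [0.0, -0.3, -0.8]
finger_gap: 0.0177
grip_force: 39.7
```

{"op": "move_arm", "data": {"motion": [{"grip": 0.005, "tx": 0.008, "ty": 0, "tz": 0, "rx": 0, "ry": 0, "rz": 0}, {"grip": 0.005, "tx": 0.018, "ty": 0, "tz": 0, "rx": 0, "ry": 0, "rz": 0}, {"grip": 0.005, "tx": 0.028, "ty": 0, "tz": 0, "rx": 0, "ry": 0, "rz": 0}, {"grip": 0.005, "tx": 0.036, "ty": 0, "tz": 0, "rx": 0, "ry": 0, "rz": 0}, {"grip": 0.005, "tx": 0.042, "ty": 0, "tz": 0, "rx": 0, "ry": 0, "rz": 0}]}}

```text
t: 6.3
eef_pos: [0.525, 0.1198, 0.1044]
orientation: [180.0, -0.0, -171.0]
wrist_force: [0.8, -0.3, -1.7]
finger_gap: 0.0174
grip_force: 39.7
```

{"op": "move_arm", "data": {"motion": [{"grip": 0.005, "tx": 0, "ty": 0, "tz": -0.015, "rx": 0, "ry": 0, "rz": 0}, {"grip": 0.005, "tx": 0, "ty": 0, "tz": -0.04, "rx": 0, "ry": 0, "rz": 0}, {"grip": 0.005, "tx": 0, "ty": 0, "tz": -0.07, "rx": 0, "ry": 0, "rz": 0}, {"grip": 0.005, "tx": 0, "ty": 0, "tz": -0.09, "rx": 0, "ry": 0, "rz": 0}, {"grip": 0.005, "tx": 0, "ty": 0, "tz": -0.1, "rx": 0, "ry": 0, "rz": 0}]}}

```text
t: 6.8
eef_pos: [0.5261, 0.12, 0.2061]
orientation: [-180.0, 0.1, -171.0]
wrist_force: [-0.2, 0.1, -1.5]
finger_gap: 0.0175
grip_force: 39.7
```

```bash
cat >> h.py <<'E'
# test plate frame
yaw=-4.3;P0=np.array([.6275,-.1235,.055])
Rp=Ro.from_euler("z",yaw,degrees=True)*Ro.from_euler("y",-20,degrees=True)
NP=Rp.apply([0,0,1])
Rt=Rp*Ro.from_euler("z",189-yaw,degrees=True)*Ro.from_euler("x",180,degrees=True)
E
python3 - <<'E'
from h import *
np.set_printoptions(precision=4,suppress=True)
print(NP,Rt.as_matrix()[:,2])
# target: tip 40 mm above ring -> TCP 68+40 along normal
delta(P0+NP*.108,Rt)
Rt2=Rp*Ro.from_euler("z",180,degrees=True)*Ro.from_euler("x",180,degrees=True)
delta(P0+NP*.108,Rt2)
c=shot("side");save("s3.png",cv2.resize(c["color"][80:208,100:270],(800,600),interpolation=cv2.INTER_CUBIC))
for q in("gauge_tip","gauge","gauge_grip"):
    print(q,[(np.round(r["xy"],1),round(r["confidence"],2)) for r in ctrl.pinpoint("side",q)[:4]])
o=ctrl.get_obs();C=Ro.from_euler("xyz",o["orientation"],degrees=True)
for d in(0,.068):print("pred px",w2px(c,o["eef_pos"]+C.apply([0,0,d])))
E
```

```text
[-0.3411  0.0256  0.9397] [ 0.3411 -0.0256 -0.9397]
t 6.8 at [0.5261 0.12   0.2061] [-180.      0.15 -170.99] q [  5.8  22.8 103.2   0.   53.9 -93.2] F [-0.16  0.05 -1.51] gap 0.0175 gf 39.7
txyz [-0.026  -0.2478  0.0496] rxyz [ 0.0802 -0.3371  0.    ]
t 6.8 at [0.5261 0.12   0.2061] [-180.      0.15 -170.99] q [  5.8  22.8 103.2   0.   53.9 -93.2] F [-0.16  0.05 -1.51] gap 0.0175 gf 39.7
txyz [-0.026  -0.2478  0.0496] rxyz [ 0.0408 -0.3449  0.2298]
gauge_tip []
gauge [(array([171.4, 171.4]), 0.68), (array([180. , 190.2]), 0.62), (array([196.2, 127.5]), 0.56)]
gauge_grip [(array([179.6, 172.8]), 0.87), (array([168.2, 161.4]), 0.76), (array([193.4, 114.9]), 0.61)]
pred px (np.float64(192.94226797474084), np.float64(123.68072931368606))
pred px (np.float64(194.24603972175538), np.float64(149.0339081881143))
```

View pics/s3.png

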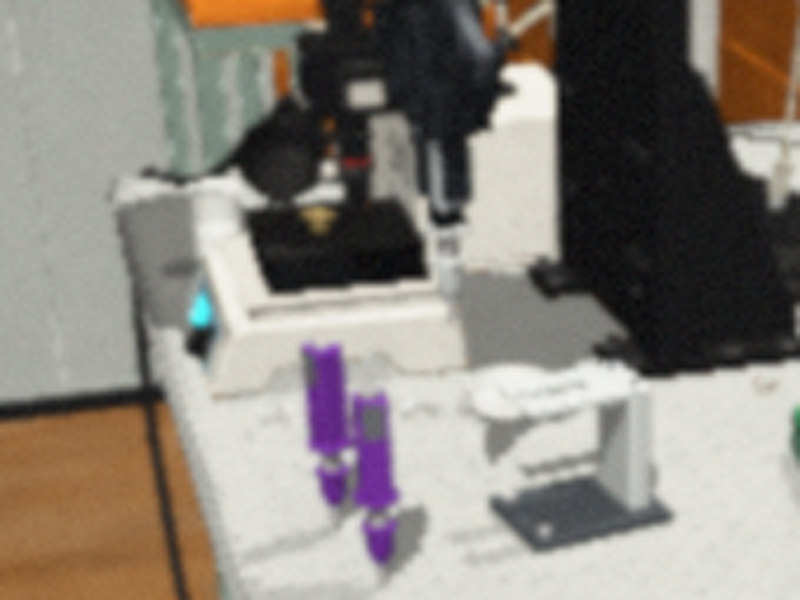

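{"op": "move_arm", "data": {"motion": [{"grip": 0.005, "tx": -0.0026, "ty": -0.025, "tz": 0.0, "rx": 0.008, "ry": -0.034, "rz": 0}, {"grip": 0.005, "tx": -0.0065, "ty": -0.062, "tz": 0.005, "rx": 0.02, "ry": -0.084, "rz": 0}, {"grip": 0.005, "tx": -0.0104, "ty": -0.1, "tz": 0.012, "rx": 0.032, "ry": -0.135, "rz": 0}, {"grip": 0.005, "tx": -0.0156, "ty": -0.145, "tz": 0.02, "rx": 0.048, "ry": -0.202, "rz": 0}, {"grip": 0.005, "tx": -0.02, "ty": -0.185, "tz": 0.028, "rx": 0.06, "ry": -0.253, "rz": 0}]}}

```text
t: 7.5
eef_pos: [0.5742, -0.0614, 0.1747]
orientation: [-176.4, 14.5, -170.5]
wrist_force: [0.4, 1.1, -0.6]
finger_gap: 0.0173
grip_force: 39.7
```

```bash
python3 - <<'E'
from h import *
delta(P0+NP*.110,Rt)
E
```

```text
t 7.5 at [ 0.5742 -0.0614  0.1747] [-176.45   14.52 -170.54] q [ -13.7   23.8  109.3    4.5   32.2 -116.2] F [ 0.37  1.09 -0.65] gap 0.0173 gf 39.7
txyz [-0.0015 -0.0599  0.0211] rxyz [ 0.0196 -0.0861  0.0002]
```

{"op": "move_arm", "data": {"motion": [{"grip": 0.005, "tx": 0, "ty": -0.02, "tz": 0.006, "rx": 0.005, "ry": -0.022, "rz": 0}, {"grip": 0.005, "tx": -0.001, "ty": -0.04, "tz": 0.014, "rx": 0.013, "ry": -0.055, "rz": 0}, {"grip": 0.005, "tx": -0.0015, "ty": -0.055, "tz": 0.019, "rx": 0.018, "ry": -0.08, "rz": 0}, {"grip": 0.005, "tx": -0.0015, "ty": -0.06, "tz": 0.021, "rx": 0.0196, "ry": -0.086, "rz": 0}, {"grip": 0.005, "tx": -0.0015, "ty": -0.06, "tz": 0.021, "rx": 0.0196, "ry": -0.086, "rz": 0}]}}

```text
t: 8.0
eef_pos: [0.5898, -0.1193, 0.1587]
orientation: [-175.3, 19.3, -170.3]
wrist_force: [0.4, 0.2, -2.3]
finger_gap: 0.0175
grip_force: 39.7
```

```bash
cat >> h.py <<'E'
def wray(c,u,v):
    K=c["camera_matrix"];x=(u-K[0,2])/K[0,0];y=(v-K[1,2])/K[1,1];t=np.hypot(x,y);s=np.sinc(t/np.pi)
    return c["R"].T@np.array([x*s,y*s,np.cos(t)])
def wpx(c,X):
    K=c["camera_matrix"];p=c["R"]@np.asarray(X)+c["t"];r=np.hypot(p[0],p[1]);t=np.arctan2(r,p[2])
    return K[0,2]+K[0,0]*t*p[0]/r,K[1,2]+K[1,1]*t*p[1]/r
def onplate(c,w):
    cp=-c["R"].T@c["t"];return cp+w*((P0-cp)@NP/(w@NP))
E
python3 - <<'E'
from h import *
np.set_printoptions(precision=4,suppress=True)
delta(P0+NP*.110,Rt)
o=ctrl.get_obs();C=Ro.from_euler("xyz",o["orientation"],degrees=True)
tip=o["eef_pos"]+C.apply([0,0,.0704])
V={}
for n in("wrist","top","side"):
    c=shot(n);V[n]=c;f=wpx if n=="wrist" else w2px
    print(n,"pred tip",np.round(f(c,tip),1),"pred ring",np.round(f(c,P0),1))
    for q in("test_plate","square_mark","gauge_tip"):
        for r in ctrl.pinpoint(n,q)[:2]:
            u,v=r["xy"];K=c["camera_matrix"]
            w=wray(c,u,v) if n=="wrist" else c["R"].T@np.array([(u-K[0,2])/K[0,0],(v-K[1,2])/K[1,1],1])
            print(" ",q,np.round((u,v),1),round(r["confidence"],2),onplate(c,w))
s=V["side"]["color"][140:260,200:360];w=V["wrist"]["color"]
save("v4.png",np.hstack([cv2.resize(w,(400,300)),cv2.resize(s,(400,300),interpolation=cv2.INTER_CUBIC)]))
E
```

```text
t 8.0 at [ 0.5898 -0.1193  0.1587] [-175.33   19.28 -170.26] q [ -20.    26.   110.    12.4   25.4 -129.3] F [ 0.42  0.22 -2.28] gap 0.0175 gf 39.7
txyz [ 0.0002 -0.0014  0.0004] rxyz [ 0.0016 -0.0029 -0.001 ]
wrist pred tip [260.7 199.9] pred ring [258.9 186.6]
  test_plate [262.1 188.8] 0.74 [ 0.6289 -0.1204  0.0554]
  square_mark [212.  175.9] 0.82 [ 0.6243 -0.1657  0.055 ]
top pred tip [288.7 193.5] pred ring [288.1 190.7]
  test_plate [288.7 190.4] 0.78 [ 0.6281 -0.125   0.0553]
  square_mark [305.5 192.1] 0.98 [ 0.624  -0.166   0.0549]
  square_mark [286.9 191.1] 0.25 [ 0.6265 -0.1206  0.0546]
side pred tip [260.  200.6] pred ring [265.8 214.6]
  test_plate [264.9 213.3] 0.94 [ 0.6279 -0.1172  0.055 ]
  square_mark [271.3 221.5] 0.69 [ 0.6272 -0.1561  0.0558]
```

View pics/v4.png

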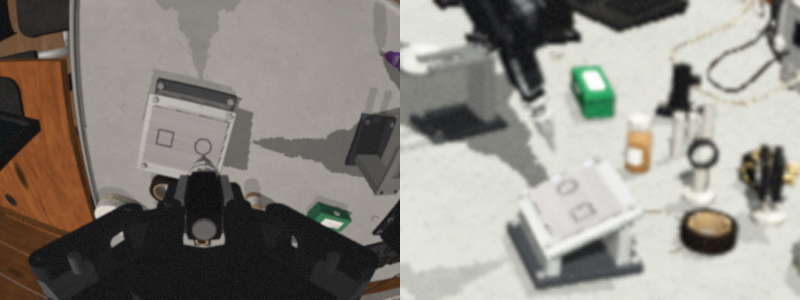

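Left (wrist): ring at about (203,147), square at (165,138), gauge nose at (203,162), pointing at the ring. Right (side): the gauge is tilted square to the plate above it. Now lowering to about 8 mm above.

{"op": "move_arm", "data": {"motion": [{"grip": 0.005, "tx": 0, "ty": 0, "tz": 0.006, "rx": 0.001, "ry": -0.002, "rz": 0}, {"grip": 0.005, "tx": 0, "ty": 0, "tz": 0.016, "rx": 0.001, "ry": -0.002, "rz": 0}, {"grip": 0.005, "tx": 0, "ty": 0, "tz": 0.025, "rx": 0.001, "ry": -0.002, "rz": 0}, {"grip": 0.005, "tx": 0, "ty": 0, "tz": 0.031, "rx": 0.001, "ry": -0.002, "rz": 0}, {"grip": 0.005, "tx": 0, "ty": 0, "tz": 0.031, "rx": 0.001, "ry": -0.002, "rz": 0}]}}

```text
t: 9.1
eef_pos: [0.6008, -0.1197, 0.1294]
orientation: [-175.3, 19.4, -170.2]
wrist_force: [-0.5, 0.1, -0.7]
finger_gap: 0.0171
grip_force: 39.7
```

```bash
sed -i 's/P0=np.array(.*)/P0=np.array([.628,-.122,.055])/' h.py; python3 - <<'E'
from h import *
np.set_printoptions(precision=4,suppress=True)
delta(P0+NP*.0784,Rt)
o=ctrl.get_obs();C=Ro.from_euler("xyz",o["orientation"],degrees=True)
tip=o["eef_pos"]+C.apply([0,0,.0704]);print("tip",tip,"in plate",Rp.inv().apply(tip-P0)*1000)
c=shot("wrist");s=shot("side")
for cc,f,n in((c,wpx,"wrist"),(s,w2px,"side")):
    print(n,"tip",np.round(f(cc,tip),1),"ring",np.round(f(cc,P0),1))
    for q in("test_plate","square_mark","gauge_tip"):
        for r in ctrl.pinpoint(n,q)[:1]:
            u,v=r["xy"];K=cc["camera_matrix"]
            w=wray(cc,u,v) if n=="wrist" else cc["R"].T@np.array([(u-K[0,2])/K[0,0],(v-K[1,2])/K[1,1],1])
            print(" ",q,np.round((u,v),1),round(r["confidence"],2),onplate(cc,w))
A=cv2.resize(c["color"][150:240,200:320],(400,300),interpolation=cv2.INTER_CUBIC)
B=cv2.resize(s["color"][175:250,220:320],(400,300),interpolation=cv2.INTER_CUBIC)
save("v5.png",np.hstack([A,B]))
E
```

```text
t 9.1 at [ 0.6008 -0.1197  0.1294] [-175.26   19.42 -170.18] q [ -19.6   29.2  110.    14.    22.  -130.8] F [-0.5   0.07 -0.69] gap 0.0171 gf 39.7
txyz [-0.0002 -0.0003  0.0008] rxyz [ 0.0007 -0.0003 -0.    ]
tip [ 0.6248 -0.1215  0.0632] in plate [-0.262   0.2788  8.8455]
wrist tip [260.7 199.9] ring [260.3 196.7]
  test_plate [258.7 197.6] 0.88 [ 0.6288 -0.1231  0.0553]
  square_mark [203.7 184.5] 0.66 [ 0.6251 -0.167   0.0552]
side tip [264.4 211.3] ring [265.7 214.3]
  test_plate [265.6 214.9] 0.93 [ 0.6269 -0.1239  0.0547]
  square_mark [274.6 221.8] 0.8 [ 0.6322 -0.1624  0.0576]
```

View pics/v5.png

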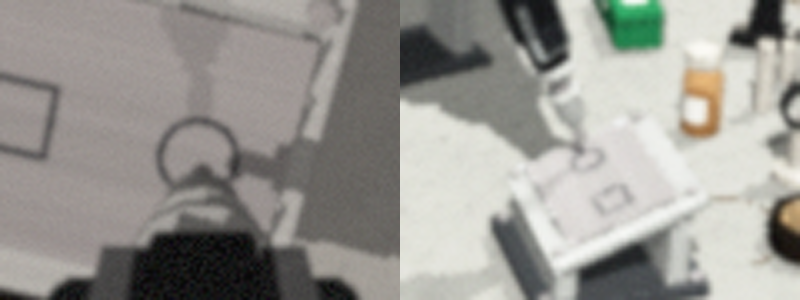

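Left (wrist crop): ring centre at (198,157), tip at about (203,168), so the tip points into the ring. The square is off at (25,115). Right (side): tip just above the ring at (585,155). I'll take a force baseline, then step down.

```bash
cat >> h.py <<'E'
def force(k=8):
    F=[]
    for _ in range(k): ctrl.read_camera("top");o=ctrl.get_obs();F.append(np.r_[o["wrist_force"]@NP,o["wrist_force"],o["eef_pos"]])
    F=np.array(F);C=Ro.from_euler("xyz",o["orientation"],degrees=True)
    e=F[:,4:].mean(0);tip=e+C.apply([0,0,.0704])
    print("t",round(o["t"],2),"Fn",round(F[:,0].mean(),2),"+-",round(F[:,0].std()/k**.5,2),"F",np.round(F[:,1:4].mean(0),2),"free tip in plate mm",np.round(Rp.inv().apply(tip-P0)*1000,2),"axis err deg",np.round(np.degrees((Rt.inv()*C).as_rotvec()),2))
E
sed -i 's/P0=np.array(.*)/P0=np.array([.628,-.1228,.055])/' h.py
python3 -c "
from h import *
force(10)"
```

```text
t 10.0 Fn -0.93 +- 0.12 F [ 0.01  0.24 -1.  ] free tip in plate mm [ 0.42  0.96 10.24] axis err deg [ 0.01 -0.08 -0.01]
```

{"op": "move_arm", "data": {"motion": [{"grip": 0.005, "tx": 0, "ty": -0.001, "tz": 0.002, "rx": 0, "ry": 0, "rz": 0}, {"grip": 0.005, "tx": 0, "ty": -0.001, "tz": 0.004, "rx": 0, "ry": 0, "rz": 0}, {"grip": 0.005, "tx": 0, "ty": -0.001, "tz": 0.006, "rx": 0, "ry": 0, "rz": 0}, {"grip": 0.005, "tx": 0, "ty": -0.001, "tz": 0.006, "rx": 0, "ry": 0, "rz": 0}, {"grip": 0.005, "tx": 0, "ty": -0.001, "tz": 0.006, "rx": 0, "ry": 0, "rz": 0}]}}

```text
t: 10.5
eef_pos: [0.6031, -0.1209, 0.1251]
orientation: [-175.2, 19.5, -170.2]
wrist_force: [-0.0, -0.2, -1.0]
finger_gap: 0.0173
grip_force: 39.7
```

```bash
python3 -c "
from h import *
force(8)"
```

```text
t 10.9 Fn -1.03 +- 0.21 F [-0.   -0.18 -1.1 ] free tip in plate mm [ 0.64 -0.    4.18] axis err deg [ 0.01 -0.08 -0.  ]
```

{"op": "move_arm", "data": {"motion": [{"grip": 0.005, "tx": 0, "ty": 0, "tz": 0.001, "rx": 0, "ry": 0, "rz": 0}, {"grip": 0.005, "tx": 0, "ty": 0, "tz": 0.002, "rx": 0, "ry": 0, "rz": 0}, {"grip": 0.005, "tx": 0, "ty": 0, "tz": 0.003, "rx": 0, "ry": 0, "rz": 0}, {"grip": 0.005, "tx": 0, "ty": 0, "tz": 0.004, "rx": 0, "ry": 0, "rz": 0}, {"grip": 0.005, "tx": 0, "ty": 0, "tz": 0.004, "rx": 0, "ry": 0, "rz": 0}]}}

```text
t: 11.4
eef_pos: [0.6044, -0.121, 0.1213]
orientation: [-175.2, 19.5, -170.2]
wrist_force: [0.4, 0.8, -0.5]
finger_gap: 0.0171
grip_force: 39.7
```

```bash
python3 -c "
from h import *
force(8)"
```

```text
t 11.8 Fn -1.04 +- 0.16 F [ 0.02 -0.07 -1.1 ] free tip in plate mm [ 0.63 -0.    0.15] axis err deg [ 0.01 -0.08 -0.01]
```

{"op": "move_arm", "data": {"motion": [{"grip": 0.005, "tx": 0, "ty": 0, "tz": 0.001, "rx": 0, "ry": 0, "rz": 0}, {"grip": 0.005, "tx": 0, "ty": 0, "tz": 0.002, "rx": 0, "ry": 0, "rz": 0}, {"grip": 0.005, "tx": 0, "ty": 0, "tz": 0.0025, "rx": 0, "ry": 0, "rz": 0}, {"grip": 0.005, "tx": 0, "ty": 0, "tz": 0.0025, "rx": 0, "ry": 0, "rz": 0}, {"grip": 0.005, "tx": 0, "ty": 0, "tz": 0.0025, "rx": 0, "ry": 0, "rz": 0}]}}

```text
t: 12.3
eef_pos: [0.6053, -0.1211, 0.1192]
orientation: [-175.2, 19.5, -170.2]
wrist_force: [-0.9, -0.7, -0.1]
finger_gap: 0.0176
grip_force: 39.8
```

```bash
python3 -c "
from h import *
force(14)"
```

```text
t 13.0 Fn 0.12 +- 0.16 F [-0.48 -0.19 -0.04] free tip in plate mm [ 0.64 -0.01 -2.33] axis err deg [ 0.01 -0.08 -0.01]
```

{"op": "move_arm", "data": {"motion": [{"grip": 0.005, "tx": 0, "ty": 0, "tz": 0.001, "rx": 0, "ry": 0, "rz": 0}, {"grip": 0.005, "tx": 0, "ty": 0, "tz": 0.002, "rx": 0, "ry": 0, "rz": 0}, {"grip": 0.005, "tx": 0, "ty": 0, "tz": 0.002, "rx": 0, "ry": 0, "rz": 0}, {"grip": 0.005, "tx": 0, "ty": 0, "tz": 0.002, "rx": 0, "ry": 0, "rz": 0}, {"grip": 0.005, "tx": 0, "ty": 0, "tz": 0.002, "rx": 0, "ry": 0, "rz": 0}]}}

```text
t: 13.5
eef_pos: [0.606, -0.1212, 0.1173]
orientation: [-175.2, 19.5, -170.2]
wrist_force: [-0.6, -0.9, 1.2]
finger_gap: 0.0175
grip_force: 39.9
```

```bash
python3 -c "
from h import *
force(14)"
```

```text
t 14.2 Fn 0.99 +- 0.13 F [-0.56 -0.38  0.86] free tip in plate mm [ 0.64 -0.01 -4.34] axis err deg [ 0.01 -0.08 -0.  ]
```

{"op": "move_arm", "data": {"motion": [{"grip": 0.005, "tx": 0, "ty": 0, "tz": 0.0006, "rx": 0, "ry": 0, "rz": 0}, {"grip": 0.005, "tx": 0, "ty": 0, "tz": 0.0006, "rx": 0, "ry": 0, "rz": 0}, {"grip": 0.005, "tx": 0, "ty": 0, "tz": 0.0006, "rx": 0, "ry": 0, "rz": 0}, {"grip": 0.005, "tx": 0, "ty": 0, "tz": 0.0006, "rx": 0, "ry": 0, "rz": 0}, {"grip": 0.005, "tx": 0, "ty": 0, "tz": 0.0006, "rx": 0, "ry": 0, "rz": 0}]}}

```text
t: 14.7
eef_pos: [0.6062, -0.1212, 0.1167]
orientation: [-175.2, 19.5, -170.2]
wrist_force: [-0.8, -0.5, 1.1]
finger_gap: 0.0172
grip_force: 39.9
```

```bash
python3 - <<'E'
from h import *
force(20)
c=shot("wrist");s=shot("side")
o=ctrl.get_obs();C=Ro.from_euler("xyz",o["orientation"],degrees=True)
for d in(-.04,.01,.066):print(d,np.round(w2px(s,o["eef_pos"]+C.apply([0,0,d])),1))
A=cv2.resize(c["color"][165:225,220:300],(400,300),interpolation=cv2.INTER_CUBIC)
B=cv2.resize(s["color"][170:230,225:305],(400,300),interpolation=cv2.INTER_CUBIC)
save("v6.png",np.hstack([A,B]))
E
```

```text
t 15.7 Fn 1.06 +- 0.1 F [-0.44 -0.22  0.97] free tip in plate mm [ 0.63 -0.01 -4.95] axis err deg [ 0.01 -0.08 -0.01]
-0.04 [251.3 176.5]
0.01 [258.6 195. ]
0.066 [266.2 214.5]
```

View pics/v6.png

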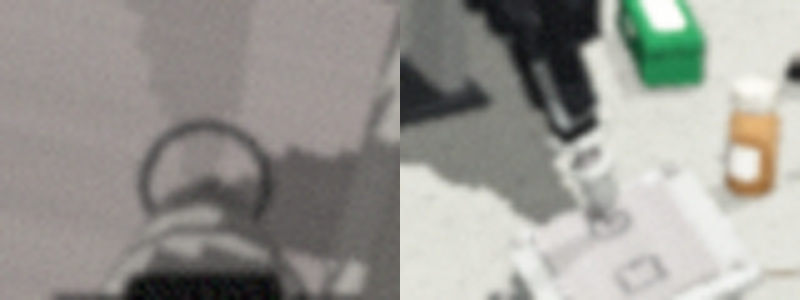

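The tip sits inside the round ring (ring centre at (206,183) in the wrist crop). In the side view the gauge axis slope is 0.39, matching the 0.39 expected for a square gauge. The spring reads about 2.1 N, so the plunger is about half-way. Handing in.

```bash
python3 -c "
from bench import ctrl
print(ctrl.job_done())"
```

```text
the job is handed in; nothing more can be done
None
```

The gauge was drawn out of the rack and is held still in the gripper, square to the plate with its tip in the round ring and the plunger about half-way in (about 2.1 N on the spring); the job is handed in, the result of the judging was not shown.

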